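Walk the heavy fruit tray onto the serving mat

ROBOT

A 6-joint arm with a two-finger parallel gripper is mounted at the origin on the work surface. World frame = base frame: x ahead of the robot, y to its left, z up, the work surface at z = 0. Lengths are in m, angles in rad, forces in N, time in s.
With the tool pointing down it reaches from about 0.375 to 0.9 m from the base axis. Payload 3.1 kg.
Tool frame: the origin (TCP) lies midway between the tips of the shut fingers; the grasp point (between the pads) lies 19 mm behind it; z points along the fingers, y is the line along which they close (so a half turn about z gives the same grasp; the last joint's range is limited). The gripper opens to 85 mm and grips with 20 to 120 N. Pads are 22 mm wide; open, the fingers measure 114 mm over their backs; the gripper's body (76 mm by 85 mm) begins 54 mm behind the grasp point. The pads swing forward as they close: fully open they stand 13 mm farther back than shut.
Start: joints at [-0.178, 0.527, 1.433, -0, 1.181, -0.178], TCP at [0.625, 0, 0.231] pointing down, gripper open.
Joint ranges: [-3.08, 3.08], [-0.75, 2.2], [0.22, 2.44], [-1.43, 4.57], [0, 2.65], [-2.85, 2.85]. Speed limits (rad/s): [2.79, 2.79, 3.14, 3.14, 3.14, 3.14].

INTERFACE

Orientations are given as a unit quaternion [x, y, z, w].
In Python, from station import manip gives the robot as it stands.
- The arm moves only by the tool step_arm, never from a script. Its argument "targets" is text: rows parted by semicolons, each of 4 numbers parted by spaces: the shift along the tool's x, y, z in mm, then the turn about the tool's z in degrees. A call has 1 to 12 rows; each row is the pose to reach, as a shift and turn from the pose commanded when the call began, along the tool's axes at that moment; what a row does not reach only later rows make up. A row lasts 1/10 s, in which the tool goes at most 50 mm and 8.59 degrees, less where a joint would pass 70% of its speed; a pose out of reach is approached as far as the arm can. A call with a gripper value outside its range is refused whole. "gripper" is the closure, from 0 (fully open) to 1 (shut), set as the call begins (left out, the last holds). The fingers move at their own pace and stop on an object; "squeeze" is the grip in N (left out, the last holds). Time passes only in rows, so rows that repeat a pose let the fingers close. It gives the time, the measured TCP pose, the force, the opening and the grip force at its end, in the units of the state.
- manip.sense(): the state, without advancing time (a new reading comes with each control period).
- manip.snapshot(name): name is "scene" or "side" or "wrist"; returns the picture (420x560x3 uint8, red, green, blue); there is no depth.
- manip.get_calibration(name): a dict with "fov_y" (degrees; the focal length in pixels is half the picture's height over the tangent of half this angle, whatever the lens; pixels are square), "cx", "cy" (the principal point, pixels), "extrinsics" (4x4, takes a point from camera to world coordinates); the wrist camera has in their place "tool_from_camera" (4x4, takes a point from camera to tool coordinates, whose origin is the TCP and whose axes are the flange's). Camera axes: x right, y down, z forward; pixel columns grow to the right and rows downward; lengths in m; the calibration is good to about 2 mm. A picture is of the moment at which its call begins: read the wrist's pose just before it. get_calibration takes no time and is no camera call.
- manip.sign_off(): hands the job in; it is judged then, once.
Trained networks look in the newest picture that a camera, given by its name, has taken for a name from the list of things; names that differ only in an ending like _2 or _b are one class to them, and where a whole thing is asked for, a point or a joint stands for the part that bears it (a point fixed in the world has none). Each returns a list of dicts, best first, with "p" (0 to 1); they miss things now and then, are a little off and sometimes report something else, mostly with a low value. They report only what shows in the picture. A call takes as long as a camera call.
- manip.recognise(camera, query): "position" ([column, row] in pixels, amid what is visible of it).
- manip.masks_of(camera, query): "pixels" (420x560 bool, what is visible of it) and "position" ([column, row] in pixels, amid what is visible of it).
- manip.mark_of(camera, query): "position" ([column, row] in pixels: a listed point, or the origin of a listed thing).
The state is a dict: "t": time; "q": joint angles; "qd": joint speeds; "tau": joint torques, N m; "tcp_pos": TCP position; "tool_rot": TCP orientation; "force": force on the tool from outside, world axes, zero at the start; "ft_torque": the same for the moment, N m; "finger_gap": opening from 0.0 (shut) to 1.0 (fully open); "gripper_force": force on a finger pad.
Only numpy, scipy, OpenCV 4.12 (cv2) and the standard library are available. Lean on these libraries where they do the work, as an engineer would, in place of code of your own. Each camera call takes 0.05 s, during which the arm holds its last target. There are 200 camera calls.

TASK

Walk the heavy fruit tray forward onto the blue mat by pushing its two red near corner guards in turn, never letting it swing more than about 20 degrees out of square with the mat. Finish with the whole tray on the mat and square with it to within about 5 degrees. Press only on the red guards, not on the thin slats or the fruit; keep the tray flat on the table and leave the bowl and the tissue box where they are.

Things in the scene. Friction and masses are not known exactly. Their poses are not given: they have to be found in the camera images.
- tray: Heavy low flat-based wooden fruit tray on the table, 300 mm wide (y), 160 deep (x), slatted sides 55 high; 1.5 to 2.5 kg, slides straight at some 7 to 18 N. Origin: centre of its underside; +x to its far side, +y to its left. Pushed at one guard it swings about a point 50 to 100 mm from its centre towards the other guard (centre gains about 30 mm per 0.4 rad) and stops when the push stops.
- guard_left (a point): Centre of the left guard's pushing face, at tray x = -86, y = 131, z = 26 mm. The guard is red steel angle round the near left corner, 6 mm proud of the wood, 1 to 51 mm above the table. Its pushing face looks to -x and is 50 mm wide (tray y = 106 to 156); its side runs back to x = -34 mm.
- guard_right (a point): Centre of the right guard's pushing face, at tray x = -86, y = -131, z = 26 mm: same as the left guard, mirrored (face from y = -106 to -156 mm).
- slats: The tray's thin wooden slats and the dark red fruit, fixed in the tray and moving with it; same origin and axes. Fragile: not to be pressed. Front slats lie at x = -80 mm between the guards. One layer of fruit 45 mm across reaches 56 mm above the table; four more are heaped along the middle, up to 90 mm high, at least 80 mm behind the front.
- mat: Flat blue cloth mat with a thin pale line near its edge, 370 mm wide (y), 230 deep (x), fixed, 1 mm thin, no step to catch on. Origin: its centre at table height; +x away from the robot, +y left. At the start the tray stands 110 to 150 mm nearer the robot than the mat's centre, up to 20 mm to one side, up to 0.12 rad askew to it.
- tray_near_left (a point): Tip of the tray's near left corner (outside of the guard), at tray x = -86, y = 156 mm, on its underside
- tray_near_right (a point): Tip of the tray's near right corner (outside of the guard), at tray x = -86, y = -156 mm, on its underside
- tray_far_left (a point): The tray's far left corner, at tray x = 80, y = 150 mm, on its underside
- tray_far_right (a point): The tray's far right corner, at tray x = 80, y = -150 mm, on its underside
- bowl: Turquoise bowl of shelled beans, 130 mm across, 65 mm high, standing beside the mat (left or right). Origin: centre of its underside
- tissues: Blue tissue box with a white band, 100 x 100 mm, 70 mm high (a thin tissue sticks up to 105 mm), standing beside the mat on the other side. Origin: centre of its underside

How it is judged:
By the outcome, as a careful person would: the job done as asked, in the order asked, and still so for the second after the job is handed in, with the robot touching nothing.
It also fails if it takes over 70 s, if anything falls off the work surface, if the arm or the gripper's body presses on something with over 40 N, if the wrist force passes 120 N, or if a joint passes its speed limit or range.

## Working session

There is one attempt and no reset: what is moved stays moved. The work goes in short steps, Python scripts to look and compute and a tool call to move; the robot and the scene stay as the last step left them, time stands still between calls to the robot, and variables do not carry over. Pictures are saved under pics/ and viewed, at most 10 in all, crops included, and the job is handed in when it is done.

Besides the shell and the picture viewer there is one more tool, called after "Request:" by a JSON object that holds its "fn" and its "kwargs". step_arm: Moves the arm, as the interface text tells. Its arguments: {"type":"object","properties":{"targets":{"type":"string"},"gripper":{"type":"number"},"squeeze":{"type":"number"}},"required":["targets"]}

```bash
mkdir -p pics; cat > h.py <<'E'
import numpy as np,cv2
from station import manip
def cam(n):
    c=manip.get_calibration(n); f=210/np.tan(np.radians(c["fov_y"])/2); return c,f,np.array(c["extrinsics"])
def ray(n,px,z):
    c,f,T=cam(n); d=T[:3,:3]@np.array([(px[0]-c["cx"])/f,(px[1]-c["cy"])/f,1]); o=T[:3,3]
    return (o+d*(z-o[2])/d[2])
def proj(n,P):
    c,f,T=cam(n); p=(np.linalg.inv(T)@np.append(P,1))[:3]; return [c["cx"]+f*p[0]/p[2],c["cy"]+f*p[1]/p[2]]
Q={"guard_left":(-.086,.131,.026),"guard_right":(-.086,-.131,.026),"tray_near_left":(-.086,.156,0),"tray_near_right":(-.086,-.156,0),"tray_far_left":(.08,.15,0),"tray_far_right":(.08,-.15,0),"tray":(0,0,0)}
def fit(cams=("scene","side"),verbose=True,names=Q):
    from scipy.optimize import least_squares
    L=[]
    for c in cams:
        manip.snapshot(c)
        for n in names:
            r=manip.mark_of(c,n)
            if r and r[0]["p"]>.4: L.append((c,n,ray(c,r[0]["position"],Q[n][2])[:2],r[0]["p"]))
    def res(v):
        s,k=np.sin(v[2]),np.cos(v[2])
        return np.concatenate([np.array([v[0]+k*Q[n][0]-s*Q[n][1],v[1]+s*Q[n][0]+k*Q[n][1]])-w for c,n,w,p in L])
    o=least_squares(res,[.55,0,0],loss="soft_l1",f_scale=.004)
    r=res(o.x).reshape(-1,2)
    if verbose:
        for l,e in zip(L,r): print(l[0],l[1],l[2].round(4),round(l[3],2),(e*1000).round(1))
    print("tray",o.x.round(4),"deg",np.degrees(o.x[2]).round(2)); return o.x
E
python3 - <<'E'
from h import *
for n in("scene","side"):
    im=manip.snapshot(n); cv2.imwrite(f"pics/{n}0.png",im[:,:,::-1])
    c,f,T=cam(n);print(n,f,T[:3,3].round(3),T[:3,2].round(2))
    for q in("mat","bowl","tissues"):
        r=manip.mark_of(n,q)
        for a in r[:2]: print(q,np.round(a["position"]),round(a["p"],2),ray(n,a["position"],0).round(4))
fit()
print(manip.sense())
E
```

```text
scene 433.59384080611284 [1.488 0.288 0.735] [-0.77 -0.23 -0.6 ]
mat [280. 244.] 0.92 [0.6856 0.0532 0.    ]
bowl [388. 275.] 0.86 [0.7154 0.3308 0.    ]
tissues [278. 243.] 0.66 [0.6855 0.0499 0.    ]
tissues [182. 210.] 0.65 [ 0.6286 -0.2502  0.    ]
side 439.02347288842554 [ 0.189 -0.617  0.623] [ 0.43  0.68 -0.6 ]
mat [304. 204.] 0.75 [0.6788 0.0506 0.    ]
bowl [258. 152.] 0.81 [0.7062 0.3183 0.    ]
tissues [373. 289.] 0.89 [ 0.6387 -0.2351  0.    ]
scene guard_left [0.4728 0.2254] 0.8 [ 6.5 -1.3]
scene guard_right [ 0.4606 -0.0295] 0.9 [-16.1  -6.1]
scene tray_near_left [0.482  0.2477] 0.89 [0.6 1.2]
scene tray_near_right [ 0.4295 -0.0381] 0.51 [ 11.6 -22.2]
scene tray_far_left [0.6494 0.2214] 0.71 [-3.1 -0.5]
scene tray_far_right [ 0.6021 -0.0755] 0.92 [ 4.3 -1. ]
scene tray [0.5405 0.0745] 0.84 [6.7 8.4]
side guard_left [0.4782 0.221 ] 0.98 [1.1 3.1]
side guard_right [ 0.4465 -0.0371] 0.56 [-2.   1.5]
side tray_near_left [0.4929 0.2505] 0.93 [-10.3  -1.6]
side tray_near_right [ 0.4421 -0.0639] 0.7 [-0.9  3.6]
side tray_far_right [ 0.6101 -0.0725] 0.86 [-3.6 -3.9]
side tray [0.5469 0.0788] 0.61 [0.2 4. ]
tray [ 0.5471  0.0829 -0.1332] deg -7.63
{'t': 1.2, 'q': array([-1.78447231e-01,  5.27479940e-01,  1.43267992e+00,  2.63185700e-06,
        1.18142980e+00, -1.78510869e-01]), 'qd': array([-0.00117787, -0.00143969,  0.00010199,  0.0003497 , -0.00086548,
       -0.0010084 ]), 'tau': array([-3.52823063e-04, -4.42328060e+01, -1.78420186e+01, -3.25123056e-04,
        8.64159319e-04, -4.57416611e-07]), 'tcp_pos': array([6.24980529e-01, 6.66897708e-05, 2.31329142e-01]), 'tool_rot': array([7.07084635e-01, 7.07128927e-01, 1.85313573e-06, 5.34332384e-07]), 'force': array([-0.59880466, -0.23308286,  0.74150247]), 'ft_torque': array([-0.03907763,  0.04418553,  0.02677534]), 'gripper_force': 0.0, 'finger_gap': 1.0013647196599595}
```

View pics/scene0.png

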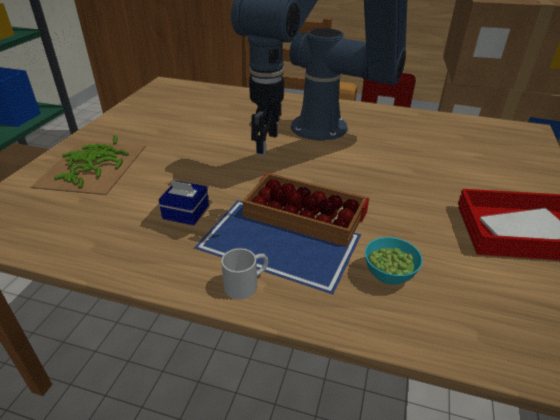

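View pics/side0.png

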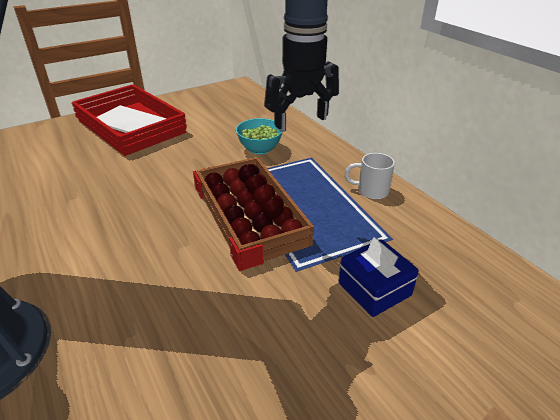

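The scene view shows the tray (250–365, 180–240) on the near side of the blue mat, the tissue box on the right (185,203), the bowl on the left (392,262), and a mug beyond the mat (240,273). Next I rectify to a top view to fit the mat.

```bash
cat >> h.py <<'E'
def top(n,im,z=0.001):  # 2px/mm?  1px=1mm : col = (0.40 - y), row = (0.95 - x)
    xy=[(.45,-.2),(.9,-.2),(.9,.35),(.45,.35)]
    s=np.float32([proj(n,(x,y,z)) for x,y in xy]); d=np.float32([((.4-y)*1000,(.95-x)*1000) for x,y in xy])
    return cv2.warpPerspective(im,cv2.getPerspectiveTransform(s,d),(750,570))
E
python3 - <<'E'
from h import *
M=[]
for n in("scene","side"):
    im=manip.snapshot(n); t=top(n,im)
    r=manip.masks_of(n,"mat")[0]; m=top(n,r["pixels"].astype(np.uint8)*255)
    M.append(m)
    b=((t[:,:,2].astype(int)-t[:,:,0])>25)
    cv2.imwrite(f"pics/top_{n}.png",t[:,:,::-1])
    c=max(cv2.findContours(m,0,2)[0],key=cv2.contourArea)
    h=cv2.approxPolyDP(cv2.convexHull(c),6,True)[:,0]
    print(n,r["p"],[(round(.95-y/1000,3),round(.4-x/1000,3)) for x,y in h])
U=M[0]|M[1]
c=max(cv2.findContours(U,0,2)[0],key=cv2.contourArea); (x,y),wh,a=cv2.minAreaRect(c); print("rect",.95-y/1000,.4-x/1000,wh,a)
a=cv2.imread("pics/top_scene.png");b=cv2.imread("pics/top_side.png")
cv2.imwrite("pics/top.png",cv2.resize(np.hstack([a[:,50:650],b[:,50:650]]),(800,380)))
for n in("scene","side"):
    r=manip.masks_of(n,"tissues"),manip.masks_of(n,"bowl")
    for k in r:
        if k:
            print(n,k[0]["p"],k[0]["position"])
E
```

```text
scene 0.9 [(np.float64(0.811), np.float64(0.216)), (np.float64(0.768), np.float64(-0.141)), (np.float64(0.752), np.float64(-0.149)), (np.float64(0.54), np.float64(-0.119)), (np.float64(0.584), np.float64(0.241)), (np.float64(0.656), np.float64(0.242))]
side 0.94 [(np.float64(0.818), np.float64(0.215)), (np.float64(0.77), np.float64(-0.147)), (np.float64(0.751), np.float64(-0.152)), (np.float64(0.54), np.float64(-0.12)), (np.float64(0.545), np.float64(-0.075)), (np.float64(0.687), np.float64(0.229)), (np.float64(0.718), np.float64(0.234))]
rect 0.6789663696289062 0.04826361083984376 (378.698974609375, 238.1507568359375) 7.424469470977783
scene 0.73 [180.9, 202.5]
scene 0.56 [391.9, 260.9]
side 0.85 [376.6, 278.2]
side 0.56 [257.2, 135.3]
```

View pics/top.png

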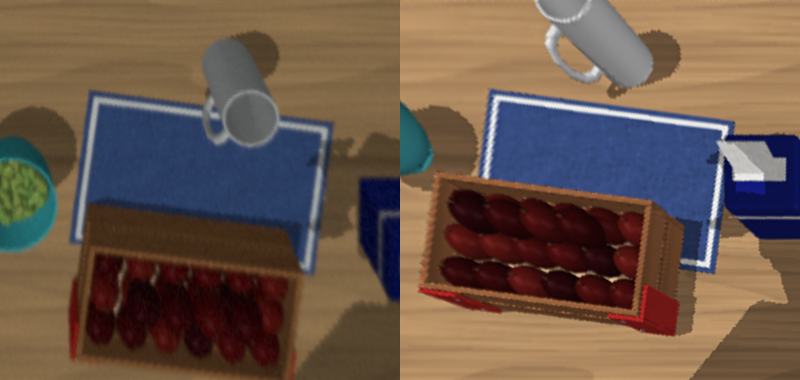

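The rectified view puts the mat centre at about (0.678, 0.048), yaw −7.4°. The tray is at mat-frame (−134, +18) mm and square with the mat. It needs a slight drift to the right, so the left guard goes first. I shut the gripper, turn it to face the mat's forward direction, and move behind the left guard.

Request:
{"fn": "step_arm", "kwargs": {"targets": "19 -15 0 8.1; 38 -30 0 16.2; 57 -45 0 24.3; 76 -60 0 32.5; 95 -76 7 40.6; 114 -91 13 48.7; 133 -106 27 56.8; 152 -121 40 65; 172 -137 53 73; 191 -152 67 81.2; 210 -167 80 89.3; 229 -182 80 97.4", "gripper": 1, "squeeze": 40}}

```text
t: 2.8
tcp_pos: [0.4414, 0.2294, 0.1499]
tool_rot: [0.998, -0.068, -0.001, 0.0]
force: [-0.4, -0.2, 0.3]
finger_gap: 0.002
gripper_force: 0.0
```

```bash
cat >> h.py <<'E'
MAT=(.678,.048,np.radians(-7.4))
def inmat(p):
    d=np.array(p[:2])-MAT[:2]; c,s=np.cos(MAT[2]),np.sin(MAT[2]); return np.array([c*d[0]+s*d[1],-s*d[0]+c*d[1]])*1000
def plan(v,side,dyaw,piv=75,ctact=11):
    """tray pose v -> guard-centre TCP waypoints in tool axes (mat-aligned: x fwd, y right) from present TCP"""
    st=manip.sense(); from scipy.spatial.transform import Rotation as R
    Rm=R.from_quat(st["tool_rot"]).as_matrix(); tx=np.degrees(np.arctan2(Rm[1,0],Rm[0,0]))
    t=inmat(st["tcp_pos"]); x,y=inmat(v); th=v[2]-MAT[2]
    print("tcp mat",t.round(1),"z",st["tcp_pos"][2].round(4),"tool yaw rel mat",(tx+7.4).round(2),"t",st["t"],"F",st["force"].round(1))
    print("TRAY in mat mm",x.round(1),y.round(1),"deg",np.degrees(th).round(2))
    rot=lambda a,p:np.array([np.cos(a)*p[0]-np.sin(a)*p[1],np.sin(a)*p[0]+np.cos(a)*p[1]])
    c=np.array([x,y]); P=c+rot(th,(0,-side*piv)); g0=rot(th,(-86,side*131))+c
    a0=tx*np.pi/180-MAT[2]
    for label,back,d in [("behind",30,0)]+[("push",0,dyaw*k/6) for k in range(7)]:
        a=-side*d; g=P+rot(a,g0-P); q=g+rot(th+a,(-ctact-back,0)); e=rot(-a0,q-t)
        print(label,np.degrees(th+a).round(1),"tool dx %.0f dy %.0f turn %.1f"%(e[0],-e[1],-np.degrees(th+a-a0)))
    for n,p in Q.items():
        if "tray_" in n: print(n,(c+rot(th,np.array(p[:2])*1000)).round(0),end=" ")
    print()
E
python3 - <<'E'
from h import *
plan(fit(verbose=False),1,.25)
im=manip.snapshot("side"); cv2.imwrite("pics/s1.png",im[:,:,::-1])
E
```

```text
tray [ 0.5509  0.0818 -0.1329] deg -7.61
tcp mat [-256.3  149.1] z 0.1513 tool yaw rel mat -0.01 t 3.6 F [-0.7  0.2  0.3]
TRAY in mat mm -130.4 17.2 deg -0.21
behind -0.2 tool dx -1 dy 0 turn 0.2
push -0.2 tool dx 29 dy 1 turn 0.2
push -2.6 tool dx 38 dy -3 turn 2.6
push -5.0 tool dx 47 dy -7 turn 5.0
push -7.4 tool dx 56 dy -10 turn 7.4
push -9.8 tool dx 65 dy -13 turn 9.8
push -12.2 tool dx 74 dy -15 turn 12.1
push -14.5 tool dx 83 dy -17 turn 14.5
tray_near_left [-216.  173.] tray_near_right [-217. -139.] tray_far_left [-50. 167.] tray_far_right [ -51. -133.]
```

View pics/s1.png

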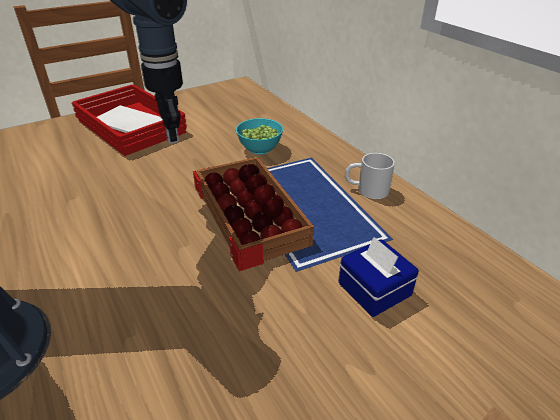

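The fingers are shut behind and above the left guard (172,138), and the tray has not moved. I descend and start the first push.

Request:
{"fn": "step_arm", "kwargs": {"targets": "-6 0 30; -6 0 65; -6 0 100; -6 0 125; -6 0 133; 5 0 133; 15 0 133; 22 0 133; 29 0 133; 35 -2 133 2; 38 -3 133 2.6; 42 -5 133 4"}}

```text
schema error: expected 4 numbers
```

Request:
{"fn": "step_arm", "kwargs": {"targets": "5 -1.5 0 1; 10 -3 0 2.5; 15 -4.5 0 4; 20 -6 0 5; 24 -7 0 6; 24 -7 0 6"}}

```text
t: 4.25
tcp_pos: [0.4686, 0.233, 0.1513]
tool_rot: [0.993, -0.117, 0.0, -0.0]
force: [-0.2, 0.3, 0.1]
finger_gap: -0.002
gripper_force: 0.0
```

```bash
python3 - <<'E'
from h import *
plan(fit(verbose=True),1,.15)
E
```

```text
scene guard_right [ 0.4587 -0.0273] 0.9 [-14.1 -11.2]
scene tray_near_left [0.4797 0.2457] 0.61 [2.8 0.4]
scene tray_far_left [0.6497 0.223 ] 0.65 [-3.5 -4.7]
scene tray_far_right [ 0.6024 -0.0869] 0.96 [4.3 7.8]
scene tray [0.5398 0.0781] 0.79 [7.4 2. ]
side guard_left [0.4789 0.2132] 0.78 [0.3 8.1]
side guard_right [ 0.4455 -0.0374] 0.76 [-0.8 -1. ]
side tray_near_left [0.4877 0.2441] 0.77 [-5.2  2. ]
side tray_near_right [ 0.447  -0.0587] 0.86 [-5.6 -4.5]
side tray_far_left [ 0.442 -0.062] 0.47 [204.2 280.3]
side tray_far_right [ 0.6071 -0.0782] 0.56 [-0.3 -0.9]
side tray [0.5462 0.0875] 0.61 [ 1.  -7.4]
tray [ 0.5472  0.0801 -0.132 ] deg -7.56
tcp mat [-232.4  156.2] z 0.1513 tool yaw rel mat -6.0 t 5.05 F [-1.  -0.2 -0.3]
TRAY in mat mm -133.9 15.0 deg -0.16
behind -0.2 tool dx -27 dy 13 turn -5.8
push -0.2 tool dx 3 dy 10 turn -5.8
push -1.6 tool dx 8 dy 7 turn -4.4
push -3.0 tool dx 13 dy 4 turn -3.0
push -4.5 tool dx 18 dy 1 turn -1.5
push -5.9 tool dx 23 dy -1 turn -0.1
push -7.3 tool dx 28 dy -3 turn 1.3
push -8.8 tool dx 33 dy -6 turn 2.8
tray_near_left [-219.  171.] tray_near_right [-220. -141.] tray_far_left [-53. 165.] tray_far_right [ -54. -135.]
```

The first call was refused because the rows need four numbers, so the second only moved the tool through free air. I redo it from here.

Request:
{"fn": "step_arm", "kwargs": {"targets": "-18 6 10 -3; -33 11 30 -5; -33 11 65 -5; -33 11 100 -5; -33 11 125 -5; -33 11 133 -5; -22 11 133 -5; -12 11 133 -5; -4 11 133 -5; 2 10 133 -5; 8 7 133 -4; 13 4 133 -3"}}

```text
t: 6.25
tcp_pos: [0.4751, 0.2252, 0.0187]
tool_rot: [0.996, -0.091, -0.005, 0.001]
force: [-7.1, -0.1, 5.7]
finger_gap: -0.001
gripper_force: 3.7
```

Request:
{"fn": "step_arm", "kwargs": {"targets": "5 -1.5 0 1.5; 10 -3.5 0 3; 15 -5 0 4.5; 20 -6.5 0 5.5; 25 -8 0 7; 25 -8 0 7"}}

```text
t: 6.85
tcp_pos: [0.5028, 0.23, 0.0187]
tool_rot: [0.988, -0.152, -0.003, 0.0]
force: [-4.7, 3.6, 3.5]
finger_gap: -0.001
gripper_force: 2.9
```

```bash
python3 - <<'E'
from h import *
plan(fit(verbose=True),1,.15)
im=manip.snapshot("side"); cv2.imwrite("pics/s2.png",im[:,:,::-1])
E
```

```text
scene guard_left [0.5125 0.2227] 0.89 [0.7 3.1]
scene guard_right [ 0.4421 -0.0143] 0.63 [ -3.  -11.2]
scene tray_near_left [0.5151 0.2461] 0.58 [5.2 3.7]
scene tray_near_right [0.5513 0.0784] 0.66 [-119.3 -127.9]
scene tray_far_left [0.6838 0.2035] 0.63 [-6.  -6.4]
scene tray_far_right [ 0.5827 -0.0891] 0.66 [10.2 -1.6]
scene tray [0.5567 0.0672] 0.93 [1.9 8.7]
side guard_left [0.5161 0.2251] 0.62 [-2.9  0.7]
side guard_right [ 0.4429 -0.02  ] 0.6 [-3.8 -5.5]
side tray_near_left [0.5196 0.2427] 0.86 [0.6 7.1]
side tray_near_right [ 0.4318 -0.049 ] 0.67 [ 0.1 -0.5]
side tray_far_left [0.6761 0.1969] 0.79 [1.7 0.1]
side tray [0.553  0.0699] 0.67 [5.6 5.9]
tray [ 0.5586  0.0758 -0.2869] deg -16.44
tcp mat [-197.2  157.9] z 0.0187 tool yaw rel mat -10.04 t 7.65 F [-6.3  4.   3.3]
TRAY in mat mm -122.0 12.2 deg -9.04
behind -9.0 tool dx -30 dy 2 turn -1.0
push -9.0 tool dx 0 dy 1 turn -1.0
push -10.5 tool dx 5 dy -1 turn 0.4
push -11.9 tool dx 11 dy -4 turn 1.9
push -13.3 tool dx 16 dy -6 turn 3.3
push -14.8 tool dx 21 dy -8 turn 4.7
push -16.2 tool dx 26 dy -10 turn 6.2
push -17.6 tool dx 32 dy -12 turn 7.6
tray_near_left [-182.  180.] tray_near_right [-231. -128.] tray_far_left [-19. 148.] tray_far_right [ -67. -148.]
```

View pics/s2.png

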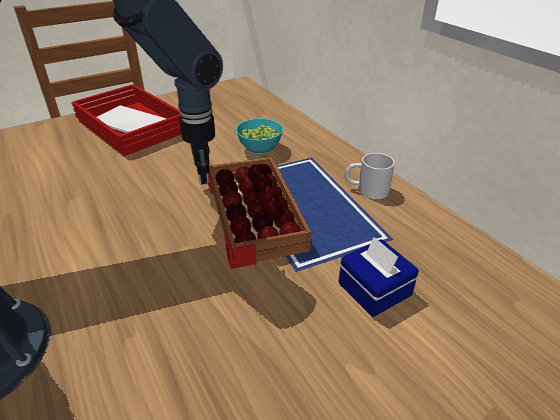

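The model holds: the fingers are on the red left guard (205,180) and the tray has swung to −9°. I continue to about −14° and then back off.

Request:
{"fn": "step_arm", "kwargs": {"targets": "5 -1.5 0 1; 10 -3.5 0 2; 15 -5.5 0 3; 19 -7 0 4; 19 -7 0 4; 5 -3 0 4; -15 0 0 4; -35 0 0 4"}}

```text
t: 8.5
tcp_pos: [0.4721, 0.2397, 0.0189]
tool_rot: [0.982, -0.186, 0.001, -0.0]
force: [0.5, -1.0, -0.7]
finger_gap: -0.002
gripper_force: 0.0
```

```bash
python3 - <<'E'
from h import *
plan(fit(verbose=False),-1,.3)
E
```

```text
tray [ 0.5684  0.0748 -0.3917] deg -22.44
tcp mat [-228.9  163.6] z 0.0183 tool yaw rel mat -14.01 t 9.3 F [-0.1  0.4  0.4]
TRAY in mat mm -112.1 12.5 deg -15.04
behind -15.0 tool dx 21 dy 247 turn 1.0
push -15.0 tool dx 51 dy 248 turn 1.0
push -12.2 tool dx 61 dy 252 turn -1.8
push -9.3 tool dx 71 dy 257 turn -4.7
push -6.4 tool dx 82 dy 260 turn -7.6
push -3.6 tool dx 93 dy 264 turn -10.4
push -0.7 tool dx 104 dy 266 turn -13.3
push 2.1 tool dx 115 dy 268 turn -16.2
tray_near_left [-155.  185.] tray_near_right [-236. -116.] tray_far_left [  4. 137.] tray_far_right [ -74. -153.]
```

Request:
{"fn": "step_arm", "kwargs": {"targets": "0 42 0 0; 0 88 0 0; 0 134 0 0; 0 180 0 0; 2 222 0 0; 5 246 0 0; 20 248 0 0; 35 248 0 0; 43 248 0 0; 50 249 0 0; 56 250 0 -1; 62 252 0 -2"}}

```text
t: 10.5
tcp_pos: [0.4312, -0.0147, 0.0182]
tool_rot: [0.986, -0.167, -0.007, -0.001]
force: [-7.8, 3.5, 7.1]
finger_gap: -0.002
gripper_force: 4.8
```

Request:
{"fn": "step_arm", "kwargs": {"targets": "6 2.5 0 -2; 11 4.5 0 -3.5; 16 6.5 0 -5; 22 9 0 -6; 27 10.5 0 -7.5; 32 12 0 -9; 32 12 0 -9"}}

```text
t: 11.2
tcp_pos: [0.4581, -0.0374, 0.0181]
tool_rot: [0.996, -0.089, -0.006, -0.001]
force: [-7.7, -1.7, 5.3]
finger_gap: 0.001
gripper_force: 3.9
```

```bash
python3 - <<'E'
from h import *
plan(fit(verbose=False),-1,.15)
im=manip.snapshot("side"); cv2.imwrite("pics/s3.png",im[:,:,::-1])
E
```

```text
tray [ 0.5769  0.0737 -0.2051] deg -11.75
tcp mat [-207. -113.] z 0.0181 tool yaw rel mat -2.88 t 12.0 F [-8.  -0.6  5.2]
TRAY in mat mm -103.6 12.5 deg -4.35
behind -4.3 tool dx -33 dy -3 turn 1.5
push -4.3 tool dx -3 dy -2 turn 1.5
push -2.9 tool dx 2 dy 0 turn 0.0
push -1.5 tool dx 7 dy 3 turn -1.4
push -0.1 tool dx 12 dy 5 turn -2.8
push 1.4 tool dx 17 dy 7 turn -4.3
push 2.8 tool dx 23 dy 9 turn -5.7
push 4.2 tool dx 28 dy 11 turn -7.1
tray_near_left [-177.  175.] tray_near_right [-201. -137.] tray_far_left [-12. 156.] tray_far_right [ -35. -143.]
```

View pics/s3.png

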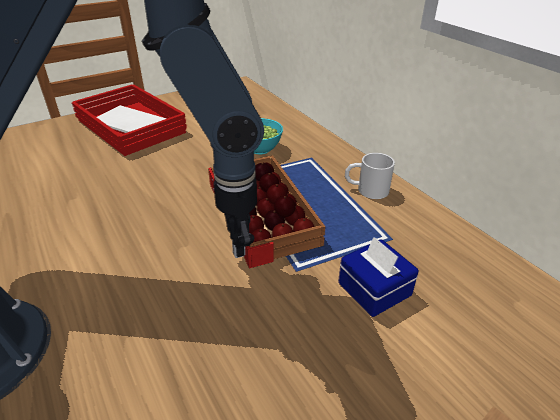

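```bash
python3 - <<'E'
from h import *
im=cv2.imread("pics/s3.png")[190:290,190:350]; im=cv2.resize(im,None,fx=5,fy=5,interpolation=cv2.INTER_CUBIC)
v=(.5769,.0737,-.2051); c,s=np.cos(v[2]),np.sin(v[2])
for x,y,z in[(-.086,-.106,.051),(-.086,-.156,.051),(-.034,-.156,.051),(-.086,-.106,.001),(-.086,-.156,.001),(-.034,-.156,.001)]:
    p=proj("side",(v[0]+c*x-s*y,v[1]+s*x+c*y,z)); cv2.circle(im,(int((p[0]-190)*5),int((p[1]-190)*5)),4,(0,255,0),-1)
p=proj("side",manip.sense()["tcp_pos"]); cv2.circle(im,(int((p[0]-190)*5),int((p[1]-190)*5)),5,(255,255,0),-1)
cv2.imwrite("pics/s3z.png",im)
E
```

```text
(no output)
```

View pics/s3z.png

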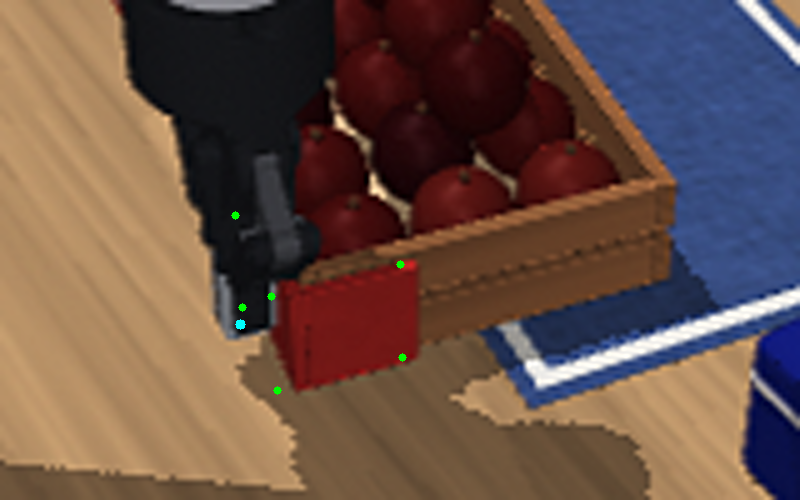

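```bash
python3 - <<'E'
from h import *
a=inmat(ray("side",(250,267.6),.001)); b=inmat(ray("side",(273.6,261.6),.001)); t=inmat(manip.sense()["tcp_pos"]); print("corner",a,b,np.degrees(np.arctan2(*(b-a)[::-1])),"tcp",t)
E
```

```text
corner [-192.70614487 -139.20676004] [-143.57215183 -143.25012459] -4.704418813988398 tcp [-207.04158861 -113.02778927]
```

The zoom confirms the fingers are centred on the red right guard face, with its corner at mat (−193, −139) and the TCP at y = −113. I continue to about +1°, back off, and cross to the left.

Request:
{"fn": "step_arm", "kwargs": {"targets": "5 2 0 -1.5; 10 4.5 0 -2.5; 15 6.5 0 -4; 18 7.5 0 -5; 18 7.5 0 -5; 5 6 0 -4; -15 5 0 -3; -35 0 0 -3"}}

```text
t: 12.85
tcp_pos: [0.429, -0.0327, 0.0183]
tool_rot: [0.998, -0.064, 0.0, 0.0]
force: [1.5, 0.1, 1.3]
finger_gap: -0.0
gripper_force: 0.0
```

```bash
python3 - <<'E'
from h import *
plan(fit(verbose=False),1,.3)
E
```

```text
tray [ 0.5837  0.073  -0.0795] deg -4.55
tcp mat [-235.8 -112.4] z 0.0183 tool yaw rel mat -0.0 t 13.65 F [ 0.1 -0.4 -0.3]
TRAY in mat mm -96.7 12.7 deg 2.85
behind 2.8 tool dx 6 dy -250 turn -2.9
push 2.8 tool dx 36 dy -251 turn -2.9
push -0.0 tool dx 46 dy -256 turn 0.0
push -2.9 tool dx 56 dy -261 turn 2.9
push -5.7 tool dx 67 dy -265 turn 5.7
push -8.6 tool dx 78 dy -268 turn 8.6
push -11.5 tool dx 89 dy -271 turn 11.5
push -14.3 tool dx 100 dy -274 turn 14.3
tray_near_left [-190.  164.] tray_near_right [-175. -147.] tray_far_left [-24. 166.] tray_far_right [  -9. -133.]
```

Request:
{"fn": "step_arm", "kwargs": {"targets": "-5 -45 0 0; -5 -90 0 0; -5 -135 0 0; -5 -180 0 0; 0 -225 0 0; 5 -250 0 -1; 18 -252 0 -1; 28 -252 0 -1; 35 -252 0 -1; 41 -254 0 -1; 47 -256 0 0; 53 -259 0 2"}}

```text
t: 14.85
tcp_pos: [0.5094, 0.2155, 0.0178]
tool_rot: [0.996, -0.083, -0.007, 0.001]
force: [-7.6, 0.7, 5.5]
finger_gap: 0.003
gripper_force: 4.2
```

Request:
{"fn": "step_arm", "kwargs": {"targets": "6 -2 0 1; 12 -4 0 3; 18 -6 0 4; 24 -7.5 0 6; 30 -9 0 7; 36 -10.5 0 8; 40 -11.5 0 9; 40 -11.5 0 9"}}

```text
t: 15.65
tcp_pos: [0.5533, 0.2214, 0.0177]
tool_rot: [0.987, -0.161, -0.004, 0.001]
force: [-4.8, 3.2, 2.5]
finger_gap: -0.0
gripper_force: 2.9
```

```bash
python3 - <<'E'
from h import *
plan(fit(verbose=False),1,.15)
E
```

```text
tray [ 0.5999  0.0649 -0.3524] deg -20.19
tcp mat [-145.9  155.9] z 0.0178 tool yaw rel mat -11.13 t 16.45 F [-5.   3.9  2.5]
TRAY in mat mm -79.6 6.7 deg -12.79
behind -12.8 tool dx -29 dy -1 turn 1.7
push -12.8 tool dx 1 dy -0 turn 1.7
push -14.2 tool dx 6 dy -2 turn 3.1
push -15.7 tool dx 11 dy -4 turn 4.5
push -17.1 tool dx 17 dy -6 turn 6.0
push -18.5 tool dx 22 dy -8 turn 7.4
push -20.0 tool dx 27 dy -10 turn 8.8
push -21.4 tool dx 33 dy -11 turn 10.3
tray_near_left [-129.  178.] tray_near_right [-198. -126.] tray_far_left [ 32. 135.] tray_far_right [ -35. -157.]
```

Request:
{"fn": "step_arm", "kwargs": {"targets": "4 -1.5 0 1; 8 -3 0 2; 8 -3 0 2; -5 0 0 2; -25 0 0 2; -45 10 0 2; -52 55 0 2; -52 100 0 2; -52 145 0 2; -52 190 0 2; -52 230 0 2; -52 250 0 2"}}

```text
t: 17.65
tcp_pos: [0.4271, -0.002, 0.0183]
tool_rot: [0.984, -0.179, -0.001, -0.0]
force: [0.5, 0.2, -0.2]
finger_gap: 0.001
gripper_force: 0.0
```

```bash
python3 - <<'E'
from h import *
plan(fit(verbose=False),-1,.3)
E
```

```text
tray [ 0.6025  0.0648 -0.3957] deg -22.67
tcp mat [-241.3  -78.6] z 0.0183 tool yaw rel mat -12.97 t 18.45 F [ 0.  -0.3  0.8]
TRAY in mat mm -77.1 7.0 deg -15.27
behind -15.3 tool dx 9 dy 6 turn 2.3
push -15.3 tool dx 39 dy 7 turn 2.3
push -12.4 tool dx 49 dy 12 turn -0.6
push -9.5 tool dx 59 dy 16 turn -3.4
push -6.7 tool dx 70 dy 20 turn -6.3
push -3.8 tool dx 81 dy 24 turn -9.2
push -1.0 tool dx 92 dy 27 turn -12.0
push 1.9 tool dx 103 dy 29 turn -14.9
tray_near_left [-119.  180.] tray_near_right [-201. -121.] tray_far_left [ 40. 131.] tray_far_right [ -39. -159.]
```

Request:
{"fn": "step_arm", "kwargs": {"targets": "10 6 0 0; 20 7 0 0; 30 7 0 0; 38 8 0 0; 44 10 0 0; 50 12 0 -1; 56 15 0 -2.5; 62 17 0 -4; 68 19 0 -6; 74 22 0 -7.5; 80 24 0 -9; 86 26 0 -10"}}

```text
t: 19.65
tcp_pos: [0.4945, -0.0516, 0.018]
tool_rot: [0.996, -0.09, -0.006, -0.001]
force: [-8.7, 2.0, 6.2]
finger_gap: 0.003
gripper_force: 4.2
```

Request:
{"fn": "step_arm", "kwargs": {"targets": "6 2 0 -1.5; 12 4 0 -3; 18 6 0 -4.5; 24 7.5 0 -6; 24 7.5 0 -6"}}

```text
t: 20.15
tcp_pos: [0.5186, -0.0648, 0.0179]
tool_rot: [0.999, -0.038, -0.004, -0.001]
force: [-7.2, -2.4, 3.8]
finger_gap: -0.001
gripper_force: 3.1
```

```bash
python3 - <<'E'
from h import *
plan(fit(verbose=False),-1,.15)
E
```

```text
tray [ 0.6243  0.0622 -0.0524] deg -3.0
tcp mat [-143.5 -132.4] z 0.0179 tool yaw rel mat 3.05 t 20.95 F [-6.2 -2.9  2.7]
TRAY in mat mm -55.1 7.2 deg 4.4
behind 4.4 tool dx -28 dy -1 turn -1.3
push 4.4 tool dx 2 dy -1 turn -1.3
push 5.8 tool dx 7 dy 1 turn -2.8
push 7.3 tool dx 12 dy 3 turn -4.2
push 8.7 tool dx 18 dy 5 turn -5.6
push 10.1 tool dx 23 dy 7 turn -7.1
push 11.6 tool dx 28 dy 8 turn -8.5
push 13.0 tool dx 34 dy 10 turn -9.9
tray_near_left [-153.  156.] tray_near_right [-129. -155.] tray_far_left [ 13. 163.] tray_far_right [  36. -136.]
```

Request:
{"fn": "step_arm", "kwargs": {"targets": "6 1.5 0 -1; 12 3.5 0 -3; 18 5 0 -4; 18 5 0 -4; 5 5 0 -4; -15 5 0 -4; -40 0 0 -4; -45 -45 0 -4; -45 -90 0 -4; -45 -135 0 -4; -45 -180 0 -4; -45 -220 0 -4"}}

```text
t: 22.15
tcp_pos: [0.4947, 0.1596, 0.0183]
tool_rot: [1.0, -0.003, 0.0, -0.0]
force: [0.7, -0.4, -0.3]
finger_gap: -0.0
gripper_force: 0.0
```

```bash
python3 - <<'E'
from h import *
plan(fit(verbose=False),1,.36)
E
```

```text
tray [0.6344 0.0627 0.0236] deg 1.35
tcp mat [-196.1   84.8] z 0.0183 tool yaw rel mat 6.97 t 22.95 F [-1.   0.3  0.2]
TRAY in mat mm -45.1 9.0 deg 8.75
behind 8.8 tool dx 10 dy -33 turn -1.8
push 8.8 tool dx 40 dy -34 turn -1.8
push 5.3 tool dx 52 dy -40 turn 1.7
push 1.9 tool dx 65 dy -45 turn 5.1
push -1.6 tool dx 78 dy -50 turn 8.5
push -5.0 tool dx 91 dy -53 turn 12.0
push -8.4 tool dx 104 dy -56 turn 15.4
push -11.9 tool dx 118 dy -58 turn 18.8
tray_near_left [-154.  150.] tray_near_right [-106. -158.] tray_far_left [ 11. 169.] tray_far_right [  57. -127.]
```

Request:
{"fn": "step_arm", "kwargs": {"targets": "5 -28 0 0; 15 -34 0 0; 26 -34 0 0; 35 -34 0 0; 42 -36 0 0; 49 -39 0 1; 56 -42 0 2; 62 -44 0 4; 68 -46 0 6; 74 -48 0 7; 80 -50 0 9; 86 -52 0 10"}}

```text
t: 24.15
tcp_pos: [0.5762, 0.2082, 0.0177]
tool_rot: [0.996, -0.092, -0.005, 0.001]
force: [-7.5, 0.4, 4.2]
finger_gap: 0.001
gripper_force: 3.8
```

Request:
{"fn": "step_arm", "kwargs": {"targets": "6 -1.5 0 1; 12 -3 0 2.5; 18 -4.5 0 4; 24 -6 0 5.5; 24 -6 0 5.5"}}

```text
t: 24.65
tcp_pos: [0.6033, 0.2108, 0.0177]
tool_rot: [0.99, -0.139, -0.003, -0.0]
force: [-3.6, 3.7, 3.0]
finger_gap: -0.002
gripper_force: 2.6
```

```bash
python3 - <<'E'
from h import *
plan(fit(verbose=False),1,.15)
E
```

```text
tray [ 0.6552  0.057  -0.3146] deg -18.03
tcp mat [-95.  151.9] z 0.0177 tool yaw rel mat -8.58 t 25.45 F [-3.6  3.8  0.8]
TRAY in mat mm -23.7 6.0 deg -10.63
behind -10.6 tool dx -30 dy -2 turn 2.0
push -10.6 tool dx -0 dy -1 turn 2.0
push -12.1 tool dx 5 dy -3 turn 3.5
push -13.5 tool dx 11 dy -5 turn 4.9
push -14.9 tool dx 16 dy -7 turn 6.3
push -16.4 tool dx 21 dy -9 turn 7.8
push -17.8 tool dx 27 dy -10 turn 9.2
push -19.2 tool dx 32 dy -12 turn 10.6
tray_near_left [-80. 175.] tray_near_right [-137. -131.] tray_far_left [ 83. 139.] tray_far_right [  27. -156.]
```

Request:
{"fn": "step_arm", "kwargs": {"targets": "5 -1.5 0 1; 8 -2.5 0 2; 8 -2.5 0 2; -5 0 0 2; -25 0 0 2; -45 10 0 2; -52 55 0 2; -52 100 0 2; -52 145 0 2; -52 190 0 2; -52 230 0 2; -52 250 0 2"}}

```text
t: 26.65
tcp_pos: [0.4865, -0.0192, 0.0183]
tool_rot: [0.988, -0.157, -0.0, 0.0]
force: [0.6, 0.4, 0.2]
finger_gap: -0.001
gripper_force: 0.0
```

```bash
python3 - <<'E'
from h import *
plan(fit(verbose=False),-1,.24)
E
```

```text
tray [ 0.6567  0.0535 -0.3716] deg -21.29
tcp mat [-181.3  -87.4] z 0.0183 tool yaw rel mat -10.47 t 27.45 F [ 0.4 -0.1 -0. ]
TRAY in mat mm -21.8 2.7 deg -13.89
behind -13.9 tool dx 6 dy 6 turn 3.4
push -13.9 tool dx 36 dy 7 turn 3.4
push -11.6 tool dx 44 dy 12 turn 1.1
push -9.3 tool dx 52 dy 16 turn -1.2
push -7.0 tool dx 61 dy 19 turn -3.5
push -4.7 tool dx 69 dy 22 turn -5.7
push -2.4 tool dx 78 dy 25 turn -8.0
push -0.1 tool dx 86 dy 28 turn -10.3
tray_near_left [-68. 175.] tray_near_right [-143. -128.] tray_far_left [ 92. 129.] tray_far_right [  20. -162.]
```

Request:
{"fn": "step_arm", "kwargs": {"targets": "12 6 0 0; 24 7 0 0; 33 8 0 0; 40 10 0 0; 46 13 0 0; 52 16 0 -1; 58 18 0 -2.5; 64 20 0 -4; 69 22 0 -5; 74 24 0 -7; 79 26 0 -8; 79 26 0 -8"}}

```text
t: 28.65
tcp_pos: [0.5509, -0.0641, 0.0178]
tool_rot: [0.996, -0.086, -0.004, -0.001]
force: [-5.8, -0.7, 2.7]
finger_gap: -0.003
gripper_force: 2.8
```

```bash
python3 - <<'E'
from h import *
plan(fit(verbose=True),-1,.1)
E
```

```text
scene guard_left [0.6052 0.1994] 0.79 [-0.8 -3.8]
scene guard_right [ 0.5793 -0.0599] 0.72 [-16.   -3.3]
scene tray_near_left [0.588  0.2178] 0.96 [20.4  2.4]
scene tray_far_left [0.7783 0.193 ] 0.7 [-6.9 -4.8]
scene tray_far_right [ 0.7151 -0.113 ] 0.58 [9.1 5. ]
scene tray [0.658  0.0424] 0.71 [10.8 10.3]
side guard_left [0.6028 0.1963] 0.68 [ 1.6 -0.8]
side guard_right [ 0.5636 -0.0663] 0.62 [-0.4  3.1]
side tray_near_left [0.6161 0.2331] 0.85 [ -7.7 -12.8]
side tray_near_right [ 0.5625 -0.0877] 0.8 [-3.2 -0.1]
side tray_far_right [ 0.7251 -0.1057] 0.78 [-0.9 -2.3]
side tray [0.6654 0.0416] 0.69 [ 3.3 11.1]
tray [ 0.6688  0.0527 -0.1579] deg -9.05
tcp mat [-111.6 -127.5] z 0.0178 tool yaw rel mat -2.48 t 29.45 F [-5.3 -0.4  2.6]
TRAY in mat mm -9.7 3.4 deg -1.65
behind -1.6 tool dx -29 dy -2 turn -0.8
push -1.6 tool dx 1 dy -3 turn -0.8
push -0.7 tool dx 4 dy -1 turn -1.8
push 0.3 tool dx 8 dy 0 turn -2.7
push 1.2 tool dx 11 dy 2 turn -3.7
push 2.2 tool dx 15 dy 3 turn -4.6
push 3.1 tool dx 19 dy 4 turn -5.6
push 4.1 tool dx 22 dy 5 turn -6.6
tray_near_left [-91. 162.] tray_near_right [-100. -150.] tray_far_left [ 75. 151.] tray_far_right [  66. -149.]
```

The tray is at about (−10, +3) mm and −1.7°. One small nudge, then retract and lift clear.

Request:
{"fn": "step_arm", "kwargs": {"targets": "3 0 0 -1; 6 1 0 -1; 6 1 0 -1; -10 0 0 -1; -40 0 0 -1; -60 0 -30 -1; -60 0 -80 -1; -60 0 -130 -1; -60 0 -150 -1; -60 0 -150 -1"}}

```text
t: 30.45
tcp_pos: [0.4978, -0.0553, 0.172]
tool_rot: [0.997, -0.078, 0.004, 0.001]
force: [0.2, -0.3, -0.0]
finger_gap: -0.001
gripper_force: 0.0
```

```bash
python3 - <<'E'
from h import *
plan(fit(verbose=False),-1,.1)
a=[]
for n in("scene","side"):
    im=manip.snapshot(n)[:,:,::-1].copy(); a.append(top(n,im)[80:480,150:580])
cv2.imwrite("pics/end.png",cv2.resize(np.hstack(a),(800,372)))
cv2.imwrite("pics/end_side.png",cv2.resize(im[130:310,170:430],None,fx=3,fy=3,interpolation=cv2.INTER_CUBIC))
E
```

```text
tray [ 0.6699  0.0473 -0.162 ] deg -9.28
tcp mat [-168.3 -124.9] z 0.1683 tool yaw rel mat -1.5 t 31.25 F [-0.   0.9 -0.2]
TRAY in mat mm -7.9 -1.7 deg -1.88
behind -1.9 tool dx 29 dy 3 turn 0.4
push -1.9 tool dx 59 dy 3 turn 0.4
push -0.9 tool dx 63 dy 5 turn -0.6
push 0.0 tool dx 66 dy 6 turn -1.5
push 1.0 tool dx 70 dy 8 turn -2.5
push 1.9 tool dx 73 dy 9 turn -3.4
push 2.9 tool dx 77 dy 10 turn -4.4
push 3.8 tool dx 80 dy 12 turn -5.3
tray_near_left [-89. 157.] tray_near_right [ -99. -155.] tray_far_left [ 77. 146.] tray_far_right [  67. -154.]
```

View pics/end.png

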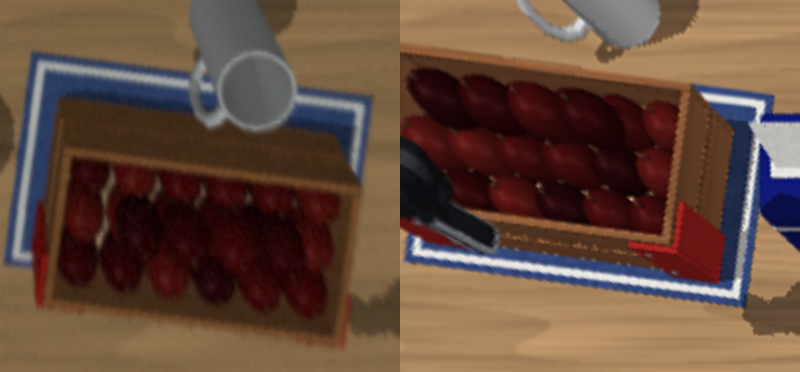

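View pics/end_side.png

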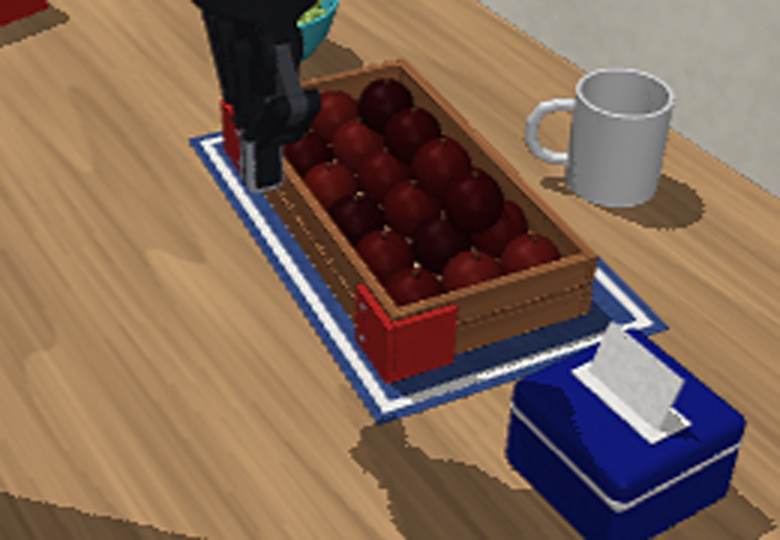

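The whole tray stands inside the mat's border. Its near right corner is inside the pale line, its far edge is clear of the mat's far line, and its edges run parallel to the mat's to about 1–2°. The bowl, box and mug have not moved and the arm is clear. I hand in.

```bash
python3 -c "
from station import manip
print(manip.sign_off())"
```

```text
the job is handed in; nothing more can be done
None
```

I walked the tray onto the mat by its two red guards and handed it in at about 31 s. The last check put all of it on the mat and within about 2° of square, with a largest measured swing of about 15° and the bowl and tissue box not moved.

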